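Read the tag of the green-lidded pantry bin with the contact reader

ROBOT

A 6-joint arm with a two-finger parallel gripper is mounted at the origin on a cart in front of the work surface, level with it; the furniture and walls round the work are solid. World frame = base frame: x ahead of the robot, y to its left, z up, the work surface at z = 0. Lengths are in mm, angles in rad, forces in N, time in s.
With the tool pointing down it reaches from about 325 to 900 mm from the base axis. Payload 6.1 kg.
Tool frame: the origin (TCP) lies on the centre line of the jaws, within the pads' length; the fingertips stand 8 mm ahead of it and the grasp point (between the pads) lies 11 mm behind it; z points along the fingers, y is the line along which they close (so a half turn about z gives the same grasp; the last joint's range is limited). The gripper opens to 87 mm and grips with 3 to 60 N. Pads are 19 mm wide; open, the fingers measure 117 mm over their backs; the gripper's body (75 mm by 190 mm) begins 51 mm behind the grasp point.
Start: joints at [-1.429, 0.22, 1.526, -0, 1.395, -0.126], TCP at [165.375, -602.716, 230.538] pointing down, gripper open.
Joint ranges: [-2.98, 2.98], [-0.91, 2.08], [0.09, 2.57], [-1.24, 4.39], [0.2, 2.65], [-2.68, 2.68]. Speed limits (rad/s): [2.57, 2.57, 3.01, 3.14, 3.14, 3.14].

INTERFACE

Orientations are given as a unit quaternion [x, y, z, w].
In Python, from rig import robot gives the robot as it stands.
- The arm moves only by the tool servo_tool, never from a script. Its argument "motion" is one flat list of numbers, 7 for each row, row after row: the turn, a rotation vector about the tool's x, y, z in rad, then the shift along the tool's x, y, z in m, then the finger opening in m, from 0 to 0.087. A call has 1 to 10 rows; each row shifts and turns the commanded pose from where the row before left it, along the tool's axes as they then stand; what a row does not reach is not made up. A row lasts 1/8 s, in which the tool goes at most 62.5 mm and 10.7 degrees, less where a joint would pass 70% of its speed; a pose out of reach is approached as far as the arm can. A call with a gripper value outside its range is refused whole. The fingers move at their own pace and stop on an object; "grip_force" is the grip in N (left out, the last holds). Time passes only in rows, so rows that do not move let the fingers close. It gives the time, the measured TCP pose, the force, the opening and the grip force at its end, in the units of the state.
- robot.read_state(): the state, without advancing time (a new reading comes with each control period).
- robot.capture(name): name is "side" or "top"; returns the picture (420x560x3 uint8, red, green, blue); there is no depth.
- robot.camera_model(name): a dict with "fx", "fy", "cx", "cy" (pixels), "pose" (4x4, takes a point from camera to world coordinates). Camera axes: x right, y up, looking along -z (the intrinsics and any distortion apply to the point x, -y, -z); pixel columns grow to the right and rows downward; lengths in mm; the calibration is good to about 2 mm. A picture is of the moment at which its call begins. camera_model takes no time and is no camera call.
- robot.close_job(): hands the job in; it is judged then, once.
The state is a dict: "t": time; "joint_positions": joint angles; "dq": joint speeds; "joint_torque": joint torques, N m; "eef_pos": TCP position; "tcp_rot": TCP orientation; "ft_force": force on the tool from outside, world axes, zero at the start; "torque": the same for the moment, N m; "opening": finger opening in mm; "finger_force": force on a finger pad.
Only numpy, scipy, OpenCV 4.12 (cv2) and the standard library are available. Lean on these libraries where they do the work, as an engineer would, in place of code of your own. Each camera call takes 0.05 s, during which the arm holds its last target. There are 200 camera calls.

TASK

Take the orange contact reader from its dock and read the code card of the green-lidded pantry bin: aim the reader squarely at the middle of the card inside the sloping lid window, press it lightly until its sprung nose is part-way in, and hold it still there for two seconds. Then stand the reader upright inside the rim of its dock again and let go. Never press hard, do not touch the blue-lidded bin with the reader, and leave everything else where it stands.

Things in the scene. Friction and masses are not known exactly. Their poses are not given: they have to be found in the camera images.
- reader: Orange contact code reader, loose, 0.14 kg, 127 mm high, standing on its nose in the dock. Origin: centre of the nose's flat face; z points up along the handle. Nose: dark disc 36 mm in diameter, 9 mm thick, sprung: starts to go in at 2.5 N, fully in (5 mm) at 6.5 N. Above it a grey round housing, 42 mm in diameter, z = 15 to 40 mm, then the handle.
- reader_grip (a point): Point on the reader's axis in the middle of its handle, 85 mm above the nose's face. The orange handle is 28 x 28 mm square, its faces along the reader's x and y, from z = 34 to 122 mm of the reader. Which faces are held does not matter.
- dock: Black round charging dock, fixed to the worktop; origin at the centre of its underside, z up. Rim 72 mm in diameter outside, 60 mm inside, 10 mm high; its flat inner floor, on which the reader stands, is 6 mm above the worktop. A small black block sticks out of its +x side, 8 mm high.
- bin_green: White pantry bin with a green sloping lid, fixed to the worktop. 92 mm wide (y), 104 mm deep (x), front edge 62 mm high, back edge 110 mm high. Origin at the centre of its underside, z up; the lid slopes down toward its -x side, the front, which is turned to the robot or to its right.
- bin_green_window (a point): Centre of the 64 x 64 mm window in the green lid, in the plane of the lid's upper face. z points straight out of the lid (25 degrees from vertical, to the front), y along the bin's width. The white card with the black code, 61 x 61 mm, lies parallel behind the window, its face 2 to 14 mm below this plane, different each time: find it by touch.
- bin_blue: The same bin with a blue lid and its own card, not to be read. Same size and frame as the green one; the two may stand in either place.
- mill: Brown wooden pepper mill, 58 mm in diameter, 170 mm high, a bystander; origin at its foot.
- mug: White mug with dark stripes, 86 mm wide, 120 mm with the handle, 90 mm high, a bystander; origin at its foot.
- lemon: Lemon, 70 x 51 x 52 mm, a bystander; origin at its underside.
- garlic: Garlic bulb, 60 mm, a bystander; origin at its underside.
- apple: Green apple, 75 mm, a bystander; origin at its underside.
Mind the look-alikes: they are no part of the job. Leave any white look-alike of the reader alone.

How it is judged (in metres and radians):
On the way:
1. the reader's nose rests squarely on the green bin's card, within 9 mm of its middle each way and within 8 degrees of square, pressed with 2.8 to 9 N and still (under 15 mm/s) for 1.2 s (x of reader in the frame of bin_green_window between -0.009 and 0.009 m and y of reader in the frame of bin_green_window between -0.009 and 0.009 m and angle between the z axis of reader and the z axis of bin_green_window, either way round below 0.14 rad and contact force between reader and bin_green between 2.8 and 9 N and linear speed of reader below 0.015 m/s), for 1.2 s.
At the end, for the whole second after the job is handed in: the reader stands upright (within 5 degrees) and at rest on the dock's floor, its nose wholly inside the rim (axis within 13.5 mm of the dock's centre) (horizontal distance between reader and dock below 0.0135 m and angle between reader's own z axis and vertical below 0.08 rad and height (world z) of reader between 0.003 and 0.009 m and linear speed of reader below 0.02 m/s); the robot touches nothing.
It fails at once if the reader is pressed on the green bin with more than 18 N (contact force between reader and bin_green above 18 N).
It fails at once if the reader touches the blue bin (contact force between reader and bin_blue above 0.5 N).
It fails at once if the mill, mug, lemon, garlic or apple is moved by more than 30 mm (distance of any of mill, mug, lemon, garlic, apple from where it was at the start of the episode above 0.03 m).
It also fails if it takes over 51 s, if anything falls off the work surface, if the arm or the gripper's body presses on something with over 40 N, if the wrist force passes 120 N, or if a joint passes its speed limit or range.

## Working session

There is one attempt and no reset: what is moved stays moved. The work goes in short steps, Python scripts to look and compute and a tool call to move; the robot and the scene stay as the last step left them, time stands still between calls to the robot, and variables do not carry over. Pictures are saved under pics/ and viewed, at most 10 in all, crops included, and the job is handed in when it is done.

Besides the shell and the picture viewer there is one more tool, called as name(argument=value, ...), one argument or row to a line, values as JSON. servo_tool: Moves the arm, as the interface text tells. Its arguments: {"type":"object","properties":{"motion":{"type":"array","items":{"type":"number"}},"grip_force":{"type":"number"}},"required":["motion"]}

```bash
mkdir -p pics; python3 - <<'E'
from rig import robot
import cv2,numpy as np
np.set_printoptions(precision=4,suppress=True)
for n in("side","top"):
    cv2.imwrite(f"pics/{n}0.png",robot.capture(n)[:,:,::-1]); print(n,robot.camera_model(n))
print(robot.read_state())
E
```

```text
side {'fx': 503.40437832899113, 'fy': 503.40437832899113, 'cx': 264.7357000262653, 'cy': 218.19607498112788, 'pose': array([[   0.112 ,   -0.3789,    0.9186, 1581.5384],
       [   0.9935,    0.0629,   -0.0952,   -3.6351],
       [  -0.0217,    0.9233,    0.3834,  515.9924],
       [   0.    ,    0.    ,    0.    ,    1.    ]])}
top {'fx': 514.5278332249401, 'fy': 514.5278332249401, 'cx': 281.5130467039987, 'cy': 213.12763429456453, 'pose': array([[  -0.0232,    0.9859,   -0.1655,  334.2732],
       [  -0.9987,   -0.0152,    0.0497,  147.9846],
       [   0.0465,    0.1664,    0.985 , 1504.1656],
       [   0.    ,    0.    ,    0.    ,    1.    ]])}
{'t': 0.1, 'joint_positions': array([-1.4291,  0.2212,  1.5275,  0.    ,  1.3947, -0.1261]), 'dq': array([-0.0002,  0.0009, -0.0017,  0.0001, -0.0005, -0.0012]), 'joint_torque': array([  0.0003, -49.5945, -38.8518,   0.07  ,   0.0515,  -0.    ]), 'eef_pos': array([ 165.313 , -602.1997,  229.5584]), 'tcp_rot': array([ 0.991 ,  0.1335,  0.    , -0.0009]), 'ft_force': array([ 0.4275,  0.2025, -0.347 ]), 'torque': array([ 0.0596,  0.0253, -0.0072]), 'finger_force': 0.0, 'opening': 87.11062812797559}
```

View pics/side0.png

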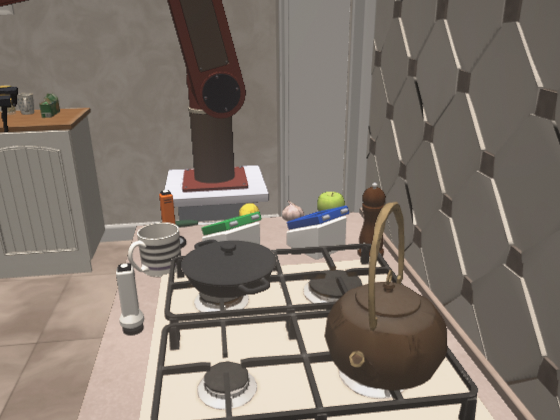

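View pics/top0.png

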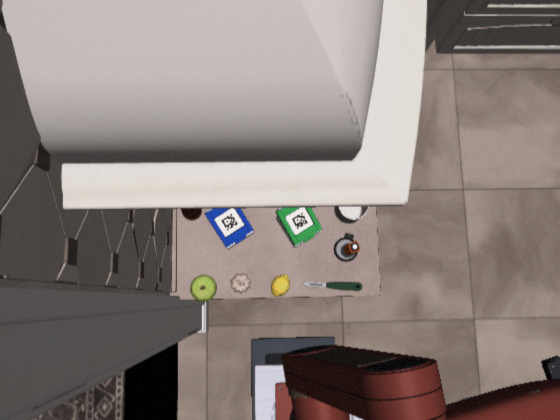

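The top view shows the green bin at about (299,222), the blue bin at (229,222), and the orange reader in its dock at about (347,248). The side view shows the white look-alike at (128,295). I'll zoom in on the top view.

```bash
python3 - <<'E'
import cv2
im=cv2.imread("pics/top0.png")[195:270,265:375]
cv2.imwrite("pics/topc.png",cv2.resize(im,None,fx=7,fy=7,interpolation=cv2.INTER_CUBIC))
im=cv2.imread("pics/side0.png")[180:270,150:280]
cv2.imwrite("pics/sidec.png",cv2.resize(im,None,fx=6,fy=6,interpolation=cv2.INTER_CUBIC))
E
```

```text
(no output)
```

View pics/topc.png

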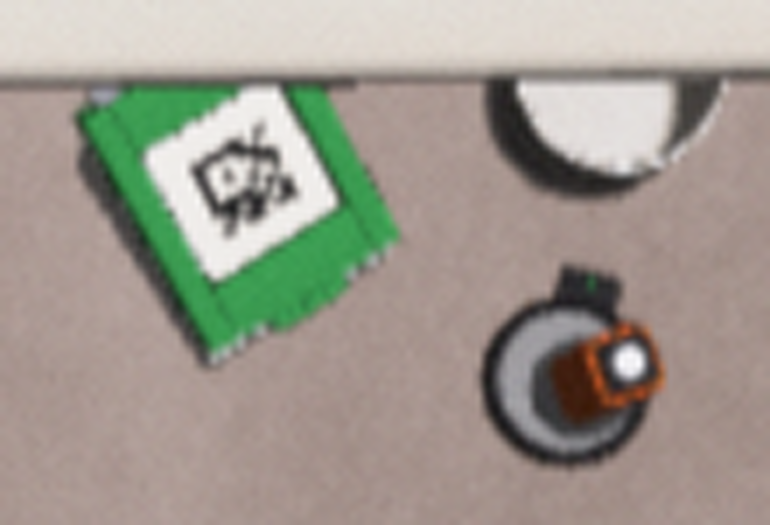

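View pics/sidec.png

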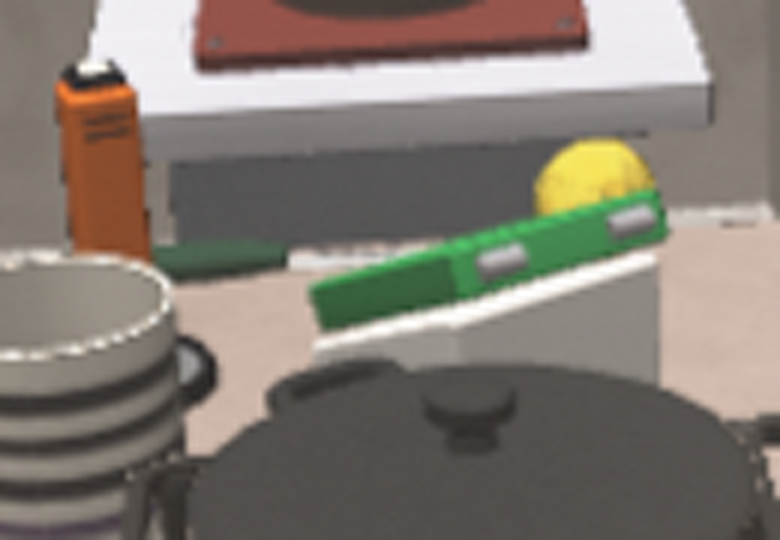

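```bash
cat > h.py <<'E'
import numpy as np
from rig import robot
from scipy.optimize import least_squares
from scipy.spatial.transform import Rotation as R
np.set_printoptions(precision=4,suppress=True)
C={n:robot.camera_model(n) for n in("side","top")}
def ray(n,u,v):
    c=C[n];P=c["pose"];d=P[:3,:3]@np.array([(u-c["cx"])/c["fx"],-(v-c["cy"])/c["fy"],-1]);return P[:3,3],d
def onz(n,u,v,z):
    o,d=ray(n,u,v);return o+d*(z-o[2])/d[2]
def proj(n,p):
    c=C[n];q=c["pose"][:3,:3].T@(np.array(p)-c["pose"][:3,3]);return np.array([c["cx"]+c["fx"]*q[0]/-q[2],c["cy"]+c["fy"]*q[1]/q[2]])
T=lambda u,v:((u+.5)/7-.5+265,(v+.5)/7-.5+195)
S=lambda u,v:((u+.5)/6-.5+150,(v+.5)/6-.5+180)
E
python3 - <<'E'
from h import *
print("dock",onz("top",*T(567,380),10),"top",onz("top",*T(626,362),122))
for p in [(590,345),(645,322),(662,380),(605,405)]:print(onz("top",*T(*p),122))
print("block",onz("top",*T(588,288),8), "knob", onz("top",*T(630,362),127))
t=np.tan(np.radians(25));c=np.cos(np.radians(25))
obs=[("top",T(210,358),'L',-1,1),("top",T(398,237),'L',-1,-1),("top",T(80,115),'L',1,1),("side",S(455,243),'L',1,-1),("side",S(660,190),'L',1,1),("side",S(312,286),'L',-1,-1),
("top",T(215,283),'W',-1,1),("top",T(340,205),'W',-1,-1),("top",T(145,155),'W',1,1)]
def f(q,out=False):
    x,y,a,s=q;r=[]
    for n,uv,k,i,j in obs:
        lx=i*52 if k=='L' else s+i*31*c; ly=j*(46 if k=='L' else 31)
        z=86+lx*t
        p=[x+lx*np.cos(a)-ly*np.sin(a),y+lx*np.sin(a)+ly*np.cos(a),z]
        r.append(proj(n,p)-uv)
    return np.array(r) if out else np.array(r).ravel()
g=onz("top",299,222,86);print(g)
q=least_squares(f,[g[0],g[1],.5,0],loss="soft_l1").x
print(q,np.degrees(q[2]));print(f(q,True))
E
```

```text
dock [ 476.2386 -112.8459   10.    ] top [ 472.1625 -116.6482  122.    ]
[ 479.0364 -102.8817  122.    ]
[ 487.6165 -124.8224  122.    ]
[ 464.9046 -130.3869  122.    ]
[ 455.6266 -107.6752  122.    ]
block [ 515.0819 -123.814     8.    ] knob [ 471.635  -117.2489  127.    ]
[546.6521  28.1336  86.    ]
[551.0493  26.9194   0.5266   0.2735] 30.16996021810799
[[ 0.0002 -0.0264]
 [ 0.6109  0.536 ]
 [-0.018   0.628 ]
 [-0.4187  2.4309]
 [ 1.2963  0.6793]
 [-0.1953  1.0937]
 [-0.4145  0.1687]
 [ 0.3669  0.0195]
 [-0.3843  0.039 ]]
```

```bash
cat >> h.py <<'E'
def rel(goal,Rg=None):
    s=robot.read_state();r=R.from_quat(s["tcp_rot"]);Rg=r if Rg is None else Rg
    return (r.inv()*Rg).as_rotvec(), r.inv().apply(np.array(goal)-s["eef_pos"])/1000
E
python3 - <<'E'
from h import *
uv=[("top",T(630,362)),("side",S(98,68))]
print(least_squares(lambda p:np.ravel([proj(n,p)-u for n,u in uv]),[472,-117,127]))
uv=[("top",T(626,362)),("side",S(98,92))]
q=least_squares(lambda p:np.ravel([proj(n,p)-u for n,u in uv]),[472,-117,127]);print(q.x,q.fun)
print(rel([474,-115,170]))
E
```

```text
message: `gtol` termination condition is satisfied.
     success: True
      status: 1
         fun: [-1.173e-01  9.409e-03 -9.886e-02 -1.046e-02]
           x: [ 4.708e+02 -1.153e+02  1.356e+02]
        cost: 0.011868221963532918
         jac: [[-1.736e-02 -3.688e-01  6.920e-02]
               [-3.706e-01  6.833e-03 -3.828e-02]
               [-2.984e-02  4.409e-01 -4.227e-02]
               [ 1.433e-01 -2.514e-02 -4.113e-01]]
        grad: [-4.006e-10  1.463e-09 -1.258e-09]
  optimality: 1.462914686470914e-09
 active_mask: [ 0.000e+00  0.000e+00  0.000e+00]
        nfev: 4
        njev: 4
[ 471.7401 -115.858   126.2485] [ 0.0085 -0.0007  0.0071  0.0007]
(array([0., 0., 0.]), array([ 0.4266, -0.388 ,  0.0603]))
```

servo_tool(
  motion=[0, 0, 0, 0.0427, -0.0388, 0.006, 0.087, 0, 0, 0, 0.0427, -0.0388, 0.006, 0.087, 0, 0, 0, 0.0427, -0.0388, 0.006, 0.087, 0, 0, 0, 0.0427, -0.0388, 0.006, 0.087, 0, 0, 0, 0.0427, -0.0388, 0.006, 0.087, 0, 0, 0, 0.0427, -0.0388, 0.006, 0.087, 0, 0, 0, 0.0427, -0.0388, 0.006, 0.087, 0, 0, 0, 0.0427, -0.0388, 0.006, 0.087, 0, 0, 0, 0.0427, -0.0388, 0.006, 0.087, 0, 0, 0, 0.04, -0.038, 0.006, 0.087],
  grip_force=20,
)

```text
t: 1.35
eef_pos: [472.7, -115.2, 170.2]
tcp_rot: [0.991, 0.134, 0.0, 0.0]
ft_force: [0.6, 0.1, 0.5]
opening: 86.9
finger_force: 0.0
```

```bash
python3 - <<'E'
from h import *
import cv2
im=robot.capture("top")[180:290,200:380];a=robot.capture("side")[150:270,110:290]
o=np.hstack([cv2.resize(im,(396,330),interpolation=cv2.INTER_CUBIC),cv2.resize(a,(396,330),interpolation=cv2.INTER_CUBIC)])
cv2.imwrite("pics/a1.png",o[:,:,::-1]);s=robot.read_state();print(s);print(rel([472,-116,170]))
E
```

```text
{'t': 1.45, 'joint_positions': array([-0.3969, -0.0605,  1.9428,  0.0019,  1.261 ,  0.8999]), 'dq': array([-0.0804, -0.0187,  0.0089, -0.0492,  0.0137, -0.0777]), 'joint_torque': array([  1.7866, -34.2007, -37.5203,   0.5245,  -0.2142,   0.7961]), 'eef_pos': array([ 473.1275, -112.4262,  169.5198]), 'tcp_rot': array([ 0.9907,  0.1363, -0.0003, -0.0012]), 'ft_force': array([-0.4045, -0.3791, -0.5181]), 'torque': array([-0.0559,  0.0381, -0.0246]), 'finger_force': 0.0, 'opening': 86.99487583734765}
(array([0., 0., 0.]), array([-0.0021,  0.0031, -0.0005]))
```

View pics/a1.png

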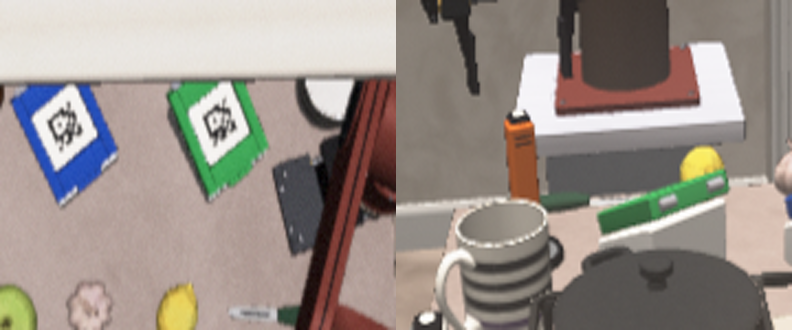

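The fingers straddle the reader: in the side half, fingers at about (455,50) and (566,40) with the reader at (518,150). The commanded pose is on axis, so I'm descending and closing.

servo_tool(
  motion=[0, 0, 0, 0, 0, 0, 0.087, 0, 0, 0, 0, 0, 0.03, 0.087, 0, 0, 0, 0, 0, 0.03, 0.087, 0, 0, 0, 0, 0, 0.018, 0.087, 0, 0, 0, 0, 0, 0.008, 0.087, 0, 0, 0, 0, 0, 0, 0.087],
)

```text
t: 2.2
eef_pos: [471.6, -117.9, 84.4]
tcp_rot: [0.991, 0.133, -0.0, -0.0]
ft_force: [0.2, -0.1, 0.6]
opening: 87.3
finger_force: 0.0
```

servo_tool(
  motion=[0, 0, 0, 0, 0, 0, 0.02, 0, 0, 0, 0, 0, 0, 0.02, 0, 0, 0, 0, 0, 0, 0.02, 0, 0, 0, 0, 0, 0, 0.02, 0, 0, 0, 0, 0, 0, 0.02, 0, 0, 0, 0, 0, 0, 0.02],
  grip_force=25,
)

```text
t: 2.95
eef_pos: [472.1, -117.0, 84.5]
tcp_rot: [0.991, 0.134, -0.0, -0.0]
ft_force: [0.6, -0.4, 0.8]
opening: 34.8
finger_force: 0.0
```

servo_tool(
  motion=[0, 0, 0, 0, 0, 0, 0.02, 0, 0, 0, 0, 0, 0, 0.02, 0, 0, 0, 0, 0, 0, 0.02, 0, 0, 0, 0, 0, 0, 0.02],
)

```text
t: 3.45
eef_pos: [472.1, -117.0, 84.5]
tcp_rot: [0.991, 0.133, -0.0, -0.0]
ft_force: [-0.1, 0.1, 0.6]
opening: 27.8
finger_force: 25.0
```

```bash
python3 - <<'E'
from h import *
s=robot.read_state();print(s["eef_pos"],s["opening"],s["finger_force"],s["tcp_rot"])
E
```

```text
[ 472.0854 -117.0025   84.5344] 27.821700066255858 24.9857850180706 [ 0.991   0.1335 -0.     -0.0001]
```

servo_tool(
  motion=[0, 0, 0, 0, 0, -0.008, 0.02, 0, 0, 0, 0, 0, -0.025, 0.02, 0, 0, 0, 0, 0, -0.035, 0.02, 0, 0, 0, 0, 0, -0.035, 0.02, 0, 0, 0, 0, 0, -0.01, 0.02, 0, 0, 0, 0, 0, 0, 0.02],
)

```text
t: 4.2
eef_pos: [472.3, -117.1, 197.7]
tcp_rot: [0.991, 0.133, 0.0, 0.0]
ft_force: [0.4, -0.4, -1.9]
opening: 27.9
finger_force: 25.0
```

```bash
cat >> h.py <<'E'
yaw=np.radians(30.2);W=np.array([551.3,27.1,86.1]);c25,s25=np.cos(np.radians(25)),np.sin(np.radians(25))
N=np.array([-np.cos(yaw)*s25,-np.sin(yaw)*s25,c25])
R0=R.from_quat([0.991,.1335,0,0]);ax=np.cross([0,0,1],N);Rt=R.from_rotvec(ax/np.linalg.norm(ax)*np.radians(25))*R0
E
python3 - <<'E'
from h import *
s=robot.read_state();print(s)
g=W+N*(78.5+40);print(g,Rt.apply([0,0,1]),-N)
rv=(R0.inv()*Rt).as_rotvec();print("rotvec",rv);print("shift in R0 frame",R0.inv().apply(g-s["eef_pos"]), "in Rt",Rt.inv().apply(g-s["eef_pos"]))
import cv2
a=robot.capture("side")[120:270,110:290]
cv2.imwrite("pics/a2.png",cv2.resize(a,None,fx=4,fy=4,interpolation=cv2.INTER_CUBIC)[:,:,::-1])
E
```

```text
{'t': 4.2, 'joint_positions': array([-0.4054, -0.09  ,  1.9154, -0.    ,  1.3152,  0.8977]), 'dq': array([-0.0011,  0.0234,  0.0328, -0.001 , -0.0065, -0.0003]), 'joint_torque': array([  0.0286, -35.3684, -39.8274,   0.0757,   0.0535,   0.0004]), 'eef_pos': array([ 472.2533, -117.1376,  197.6812]), 'tcp_rot': array([0.991 , 0.1335, 0.0004, 0.0003]), 'ft_force': array([ 0.4179, -0.3727, -1.8685]), 'torque': array([-0.0417, -0.0111,  0.0277]), 'finger_force': 24.98644659644924, 'opening': 27.91764610366318}
[508.0169   1.9086 193.4975] [ 0.3653  0.2126 -0.9063] [ 0.3653  0.2126 -0.9063]
rotvec [0.1119 0.4217 0.    ]
shift in R0 frame [  65.9911 -105.3386    4.1838] in Rt [  56.0598 -102.7044   42.1622]
```

View pics/a2.png

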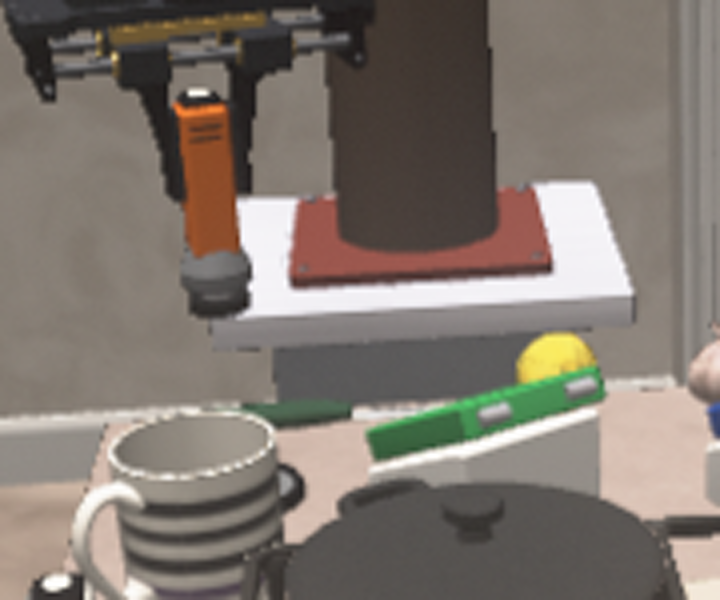

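The reader is held, hanging near-vertical from (200,95) to (218,300). I'm checking the lean against a projected true vertical.

```bash
python3 - <<'E'
from h import *
for z in (119,241): print(((proj("side",[472,-117,z])-[110,120])+.5)*4-.5)
E
```

```text
[224.3782 313.2708]
[202.963 106.244]
```

servo_tool(
  motion=[0.014, 0.053, 0, 0.008, -0.013, 0.0005, 0.02, 0.014, 0.053, 0, 0.008, -0.013, 0.0005, 0.02, 0.014, 0.053, 0, 0.008, -0.013, 0.0005, 0.02, 0.014, 0.053, 0, 0.008, -0.013, 0.0005, 0.02, 0.014, 0.053, 0, 0.008, -0.013, 0.0005, 0.02, 0.014, 0.053, 0, 0.008, -0.013, 0.0005, 0.02, 0.014, 0.053, 0, 0.008, -0.013, 0.0005, 0.02, 0.014, 0.051, 0, 0.008, -0.013, 0.0005, 0.02, 0, 0, 0, 0, 0, 0, 0.02, 0, 0, 0, 0, 0, 0, 0.02],
)

```text
t: 5.5
eef_pos: [504.4, -0.8, 209.3]
tcp_rot: [0.968, 0.13, 0.199, -0.083]
ft_force: [-0.8, -0.1, -0.3]
opening: 27.7
finger_force: 25.0
```

```bash
python3 - <<'E'
from h import *
import cv2
s=robot.read_state();print(s)
print(rel(W+N*(78.5+40),Rt))
im=robot.capture("top")[180:290,200:380];a=robot.capture("side")[120:270,110:290]
o=np.hstack([cv2.resize(im,(324,270*11*5//75)),cv2.resize(a,(468,198),interpolation=cv2.INTER_CUBIC)]) if 0 else cv2.resize(a,None,fx=4,fy=4,interpolation=cv2.INTER_CUBIC)
cv2.imwrite("pics/a3.png",o[:,:,::-1])
for k in (0,122): 
    p=s["eef_pos"]-78.5*N+k*N; print(((proj("side",p)-[110,120])+.5)*4-.5)
E
```

```text
{'t': 5.5, 'joint_positions': array([-0.3889, -0.3369,  2.1585,  0.3892,  1.0783,  0.7704]), 'dq': array([-0.0018,  0.0015, -0.0113,  0.0053,  0.0001, -0.0012]), 'joint_torque': array([  0.1267, -23.8282, -39.6736,   1.9501,  -1.1767,   0.0042]), 'eef_pos': array([504.3989,  -0.8381, 209.2675]), 'tcp_rot': array([ 0.9678,  0.1302,  0.1989, -0.083 ]), 'ft_force': array([-0.7979, -0.0898, -0.3337]), 'torque': array([-0.2337,  0.3686, -0.0099]), 'finger_force': 24.986339311581105, 'opening': 27.68529919300045}
(array([-0.0003,  0.0021, -0.0005]), array([-0.0026,  0.0001,  0.0162]))
[457.3576 304.3571]
[396.4137  90.397 ]
```

View pics/a3.png

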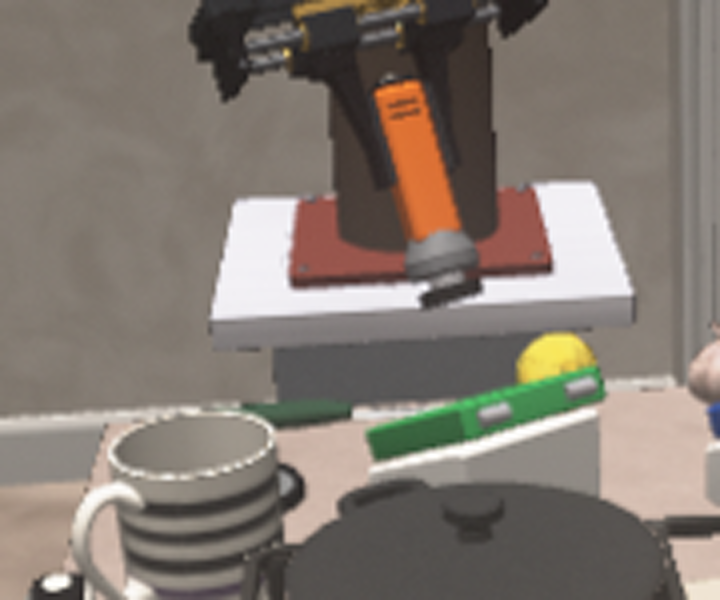

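The reader is tilted over the bin, with its nose at (452,295) in the crop. The apparent lean is about 3° off prediction, so I'm fitting the orange silhouette to measure slip in the grip.

```bash
cat > fit.py <<'E'
from h import *
import cv2
from scipy.optimize import minimize
def fit():
    a=robot.capture("side");s=robot.read_state()
    hsv=cv2.cvtColor(a,cv2.COLOR_RGB2HSV);m=((hsv[...,0]<14)&(hsv[...,1]>170)&(hsv[...,2]>100)).astype(np.uint8)
    n,l,st,_=cv2.connectedComponentsWithStats(m);k=1+np.argmax(st[1:,4]);m=(l==k).astype(float)
    print("box",st[k]);x,y,w,h,_=st[k];K=8;x0,y0=x-6,y-6
    M=cv2.GaussianBlur(m[y0:y0+h+12,x0:x0+w+12],(0,0),1)
    r=R.from_quat(s["tcp_rot"]);t=s["eef_pos"]
    box=np.array([[i*14,j*14,k] for i in(-1,1) for j in(-1,1) for k in(42,122)])  # reader axes, z up
    def cost(q,full=False):
        # q: swing about tool y (rad), about tool x, shift u,v
        rr=r*R.from_euler("yx",[q[0],q[1]])
        g=t-r.apply([0,0,11])
        P=np.array([proj("side",g+rr.apply([b[0],b[1],-(b[2]-89.5)])) for b in box])+[q[2]-x0,q[3]-y0]
        hull=cv2.convexHull(((P+.5)*K).astype(np.float32))
        im=np.zeros((M.shape[0]*K,M.shape[1]*K),np.float32);cv2.fillConvexPoly(im,np.round(hull*16).astype(np.int32),1.,shift=4)
        im=cv2.GaussianBlur(cv2.resize(im,M.shape[::-1],interpolation=cv2.INTER_AREA),(0,0),1)
        return ((im-M)**2).sum()
    for q1 in (0,):
        b=min((minimize(cost,[q0,0,0,-2.],method="Nelder-Mead",options=dict(initial_simplex=np.array([[q0,0,0,-2]]*5)+np.vstack([np.zeros(4),np.diag([.1,.05,2,2])]))) for q0 in(-.15,0,.15)),key=lambda o:o.fun)
        print(b.x,b.fun,cost([0,0,b.x[2],b.x[3]]))
        for d in(-.15,-.1,-.05,0,.05,.1,.15):
            o=minimize(lambda q:cost([d,0,*q]),[0,-2],method="Nelder-Mead");print(d,o.x,o.fun)
fit()
E
python3 fit.py
```

```text
box [204 140  21  39 439]
[-0.1677  0.017  -0.0945 -1.0081] 67.06146632894053 69.79396386317214
-0.15 [ 0.0013 -1.0547] 67.76446207388291
-0.1 [ 0.0015 -0.8   ] 67.40496589970891
-0.05 [ 0.0018 -0.6031] 66.88533852492483
0 [ 0.0015 -0.7922] 68.07450434869328
0.05 [ 0.0021 -0.4996] 69.15682566333827
0.1 [ 0.0021 -0.5219] 71.18681052491925
0.15 [ 0.0019 -0.4937] 73.17041699254764
```

```bash
cat > ax.py <<'E'
from h import *
import cv2
a=robot.capture("side");s=robot.read_state()
hsv=cv2.cvtColor(a,cv2.COLOR_RGB2HSV);m=((hsv[...,0]<14)&(hsv[...,1]>150)&(hsv[...,2]>60)).astype(np.uint8);m[:130]=0
n,l,st,_=cv2.connectedComponentsWithStats(m[:230,190:270]);k=1+np.argmax(st[1:,4]);ys,xs=np.nonzero(l==k);xs=xs+190
rows=[(y,xs[ys==y].min(),xs[ys==y].max()) for y in range(ys.min(),ys.max()+1)]
b=np.array([r for r in rows[4:-6]],float)
L=np.polyfit(b[:,0],b[:,1],1);Rr=np.polyfit(b[:,0],b[:,2],1)
print(st[k],"obs slopes L,R",L[0],Rr[0]);print("mid u at row 160",(np.polyval(L,160)+np.polyval(Rr,160))/2)
r=R.from_quat(s["tcp_rot"]);g=s["eef_pos"]-r.apply([0,0,11])
for ay in (-.15,-.1,-.05,0,.05,.1):
    rr=r*R.from_euler("y",ay);e=[]
    for i in(-14,14):
        for j in(-14,14):
            p,q=[proj("side",g+rr.apply([i,j,-z+89.5])) for z in(45,118)];e.append((q[0]-p[0])/(q[1]-p[1]))
    p,q=[proj("side",g+rr.apply([0,0,-z+89.5])) for z in(45,118)]
    print(ay,np.array(e),"axis",(q[0]-p[0])/(q[1]-p[1]),"u at 160-ish",p,q)
E
python3 ax.py
```

```text
[ 13 140  22  40 487] obs slopes L,R 0.21334816462736364 0.26407119021134573
mid u at row 160 213.858064516129
-0.15 [0.2437 0.2481 0.2425 0.247 ] axis 0.2453161179340798 u at 160-ish [217.5951 175.9002] [209.622  143.3992]
-0.1 [0.2571 0.2604 0.2562 0.2596] axis 0.2583382921595161 u at 160-ish [217.8484 175.8868] [209.4681 143.4473]
-0.05 [0.2707 0.2728 0.2701 0.2723] axis 0.2714601055528731 u at 160-ish [218.0901 175.8243] [209.3227 143.5271]
0 [0.2844 0.2853 0.2842 0.2851] axis 0.28474935193856077 u at 160-ish [218.3194 175.7125] [209.1863 143.6383]
0.05 [0.2984 0.298  0.2985 0.2981] axis 0.29827727374277047 u at 160-ish [218.5356 175.5514] [209.0591 143.7806]
0.1 [0.3127 0.3111 0.3132 0.3115] axis 0.31212014250055 u at 160-ish [218.7382 175.3412] [208.9415 143.9535]
```

```bash
cat > bl.py <<'E'
from h import *
import cv2
def slopes(a,y0,y1,x0,x1):
    hsv=cv2.cvtColor(a,cv2.COLOR_RGB2HSV);H,S_,V=[hsv[...,i].astype(float) for i in range(3)]
    # subpixel: orange-ness = R-B, half-level crossing per row
    o=(a[...,0].astype(float)-a[...,2])[y0:y1,x0:x1];out=[]
    for i,r in enumerate(o):
        h=np.median(r[r>0.6*r.max()])/2;k=np.nonzero(r>h)[0];a0,b0=k[0],k[-1]
        out.append((y0+i,x0+a0-(r[a0]-h)/(r[a0]-r[a0-1]),x0+b0+(r[b0]-h)/(r[b0]-r[b0+1])))
    b=np.array(out);f=[]
    for c in(1,2):
        w=np.ones(len(b),bool)
        for _ in range(3):
            p=np.polyfit(b[w,0],b[w,c],1);e=np.abs(np.polyval(p,b[:,0])-b[:,c]);w=e<max(.3,2*np.median(e))
        f.append(p[0]);
    m=(b[:,1]+b[:,2])/2;return f,np.polyfit(b[:,0],m,1)[0],(b[:,2]-b[:,1])[::5]
a=cv2.imread("pics/side0.png")[:,:,::-1].copy()
print("stand",slopes(a,196,218,152,182));P=[proj("side",[472,-116.5,z]) for z in(40,125)];print((P[1]-P[0])[0]/(P[1]-P[0])[1],P)
a=cv2.resize(cv2.imread("pics/a2.png"),None,fx=.25,fy=.25,interpolation=cv2.INTER_AREA)[:,:,::-1].copy()
print("lift",slopes(a,28,60,40,65));P=[proj("side",[472,-117,z]) for z in(160,240)];print((P[1]-P[0])[0]/(P[1]-P[0])[1])
a=cv2.resize(cv2.imread("pics/a3.png"),None,fx=.25,fy=.25,interpolation=cv2.INTER_AREA)[:,:,::-1].copy()
print("tilt",slopes(a,24,56,88,120))
E
python3 bl.py
```

```text
stand ([np.float64(0.11142204252037259), np.float64(0.09051084252330971)], np.float64(0.10185902684803859), array([12.4951, 13.3303, 13.685 , 13.1097, 13.1111]))
0.10326242592558767 [array([169.1758, 229.2747]), array([165.6863, 195.4823])]
lift ([np.float64(0.06271202523592331), np.float64(0.08146160658078441)], np.float64(0.07548683912623946), array([12.7366, 12.8846, 12.8779, 12.3956, 12.3525, 13.0574, 13.5922]))
0.10344159317222615
tilt ([np.float64(0.25358282114260383), np.float64(0.27252949841064217)], np.float64(0.26305615977662317), array([12.6841, 12.6068, 12.3247, 12.2683, 12.2747, 13.1842, 13.0699]))
```

servo_tool(
  motion=[0, 0.002, 0, -0.0026, 0, 0.015, 0.02, 0, 0, 0, 0, 0, 0.018, 0.02, 0, 0, 0, 0, 0, 0.012, 0.02, 0, 0, 0, 0, 0, 0.003, 0.02, 0, 0, 0, 0, 0, 0, 0.02, 0, 0, 0, 0, 0, 0, 0.02],
  grip_force=40,
)

```text
t: 6.45
eef_pos: [520.6, 8.9, 166.4]
tcp_rot: [0.967, 0.13, 0.201, -0.083]
ft_force: [0.2, -0.1, -1.1]
opening: 27.9
finger_force: 40.0
```

```bash
python3 - <<'E'
from h import *
import cv2
a=robot.capture("side")[170:260,185:275];b=robot.capture("top")[195:285,265:355]
o=np.hstack([cv2.resize(i,(396,396),interpolation=cv2.INTER_CUBIC) for i in(a,b)])
cv2.imwrite("pics/a4.png",o[:,:,::-1]);s=robot.read_state();print(s["eef_pos"],s["ft_force"],s["torque"],s["opening"])
print(rel(W+N*(78.5+8),Rt))
n=s["eef_pos"]-78.5*N
k=4.4
print("nose pred",((proj("side",n)-[185,170])+.5)*k,"housing top",((proj("side",n+40*N)-[185,170])+.5)*k)
for i in(-1,1):
    for j in(-1,1):
        p=W+N*0+46*j*np.array([-np.sin(yaw),np.cos(yaw),0])+i*52/c25*np.array([np.cos(yaw)*c25,np.sin(yaw)*c25,s25]);print(i,j,((proj("side",p)-[185,170])+.5)*k)
E
```

```text
[520.5763   8.8288 166.5119] [ 0.9807  0.3074 -1.7875] [-0.14    0.2881  0.0054] 27.92655699830374
(array([ 0.0006, -0.0032,  0.0003]), array([-0.0016,  0.0001,  0.0015]))
nose pred [198.6168 205.1624] housing top [176.7668 128.4545]
-1 -1 [ 74.6231 258.9332]
-1 1 [224.0618 215.014 ]
1 -1 [178.6625 233.2498]
1 1 [336.4992 186.6378]
```

View pics/a4.png

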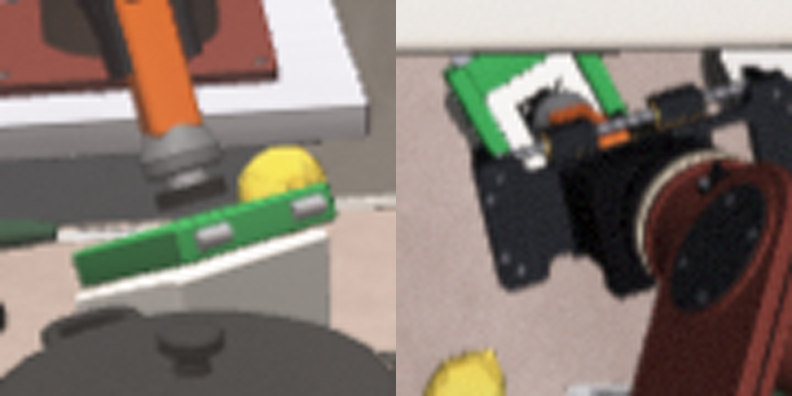

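The side half shows the nose face edge-on at about (191,194), just above the lid. The top half shows the nose over the card at about (550,95). I'm overlaying the predicted circles to check centring.

```bash
python3 - <<'E'
from h import *
import cv2
b=robot.capture("top")[203:233,282:322];k=10
o=cv2.resize(b,None,fx=k,fy=k,interpolation=cv2.INTER_CUBIC)[:,:,::-1].copy();p=o.copy()
s=robot.read_state();r=R.from_quat(s["tcp_rot"]);n=s["eef_pos"]+r.apply([0,0,78.5])
def ring(c,rad,col,ex,ey):
    P=[((proj("top",c+rad*(np.cos(t)*ex+np.sin(t)*ey))-[282,203])+.5)*k for t in np.linspace(0,6.28,60)]
    cv2.polylines(p,[np.int32(P)],True,col,1)
ex,ey,ez=r.apply(np.eye(3))
ring(n,18,(0,0,255),ex,ey);ring(n-9*ez,18,(0,160,255),ex,ey);ring(n-15*ez,21,(255,0,0),ex,ey);ring(n-40*ez,21,(255,255,0),ex,ey)
u=np.array([np.cos(yaw)*c25,np.sin(yaw)*c25,s25]);v=np.array([-np.sin(yaw),np.cos(yaw),0])
P=[((proj("top",W+32*(i*u+j*v))-[282,203])+.5)*k for i,j in((1,1),(1,-1),(-1,-1),(-1,1))];cv2.polylines(p,[np.int32(P)],True,(255,0,255),1)
cv2.imwrite("pics/a5.png",np.hstack([o,p]))
print("nose in window frame",(n-W)@u,(n-W)@v,(n-W)@N)
E
```

```text
nose in window frame 1.7607564942057403 -0.3910719389813339 9.43934880496243
```

View pics/a5.png

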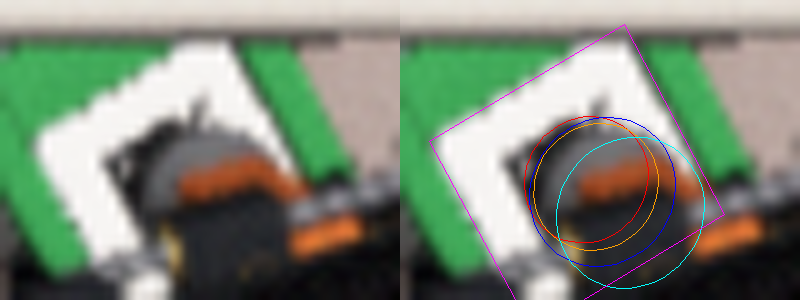

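The housing sits about 3 mm off prediction toward −x and −y, so the nose is at about (−2,−2) mm in the window frame. I'm correcting that and descending slowly.

servo_tool(
  motion=[0, 0, 0, 0.0015, -0.0024, 0.003, 0.02, 0, 0, 0, 0, 0, 0.004, 0.02, 0, 0, 0, 0, 0, 0.002, 0.02, 0, 0, 0, 0, 0, 0, 0.02, 0, 0, 0, 0, 0, 0, 0.02, 0, 0, 0, 0, 0, 0, 0.02],
)

```text
t: 7.35
eef_pos: [524.3, 13.6, 158.7]
tcp_rot: [0.967, 0.13, 0.201, -0.083]
ft_force: [-0.2, -0.3, -1.4]
opening: 27.4
finger_force: 40.0
```

servo_tool(
  motion=[0, 0, 0, 0, 0, 0.001, 0.02, 0, 0, 0, 0, 0, 0.001, 0.02, 0, 0, 0, 0, 0, 0.001, 0.02, 0, 0, 0, 0, 0, 0, 0.02, 0, 0, 0, 0, 0, 0, 0.02],
)

```text
t: 7.98
eef_pos: [525.4, 14.1, 156.0]
tcp_rot: [0.967, 0.13, 0.201, -0.083]
ft_force: [-2.3, -1.0, 2.0]
opening: 28.2
finger_force: 40.0
```

servo_tool(
  motion=[0, 0, 0, 0, 0, 0.001, 0.02, 0, 0, 0, 0, 0, 0.001, 0.02, 0, 0, 0, 0, 0, 0.001, 0.02, 0, 0, 0, 0, 0, 0, 0.02, 0, 0, 0, 0, 0, 0, 0.02],
)

```text
t: 8.6
eef_pos: [526.5, 14.8, 153.3]
tcp_rot: [0.967, 0.13, 0.201, -0.083]
ft_force: [-3.5, -1.6, 4.1]
opening: 27.7
finger_force: 40.0
```

servo_tool(
  motion=[0, 0, 0, 0, 0, -0.001, 0.02, 0, 0, 0, 0, 0, -0.0005, 0.02, 0, 0, 0, 0, 0, 0, 0.02, 0, 0, 0, 0, 0, 0, 0.02, 0, 0, 0, 0, 0, 0, 0.02, 0, 0, 0, 0, 0, 0, 0.02, 0, 0, 0, 0, 0, 0, 0.02, 0, 0, 0, 0, 0, 0, 0.02, 0, 0, 0, 0, 0, 0, 0.02, 0, 0, 0, 0, 0, 0, 0.02],
)

```text
t: 9.85
eef_pos: [525.9, 14.5, 154.6]
tcp_rot: [0.967, 0.13, 0.201, -0.083]
ft_force: [-1.9, -1.8, 4.2]
opening: 28.1
finger_force: 40.0
```

servo_tool(
  motion=[0, 0, 0, 0, 0, 0, 0.02, 0, 0, 0, 0, 0, 0, 0.02, 0, 0, 0, 0, 0, 0, 0.02, 0, 0, 0, 0, 0, 0, 0.02, 0, 0, 0, 0, 0, 0, 0.02, 0, 0, 0, 0, 0, 0, 0.02, 0, 0, 0, 0, 0, 0, 0.02, 0, 0, 0, 0, 0, 0, 0.02, 0, 0, 0, 0, 0, 0, 0.02, 0, 0, 0, 0, 0, 0, 0.02],
)

```text
t: 11.1
eef_pos: [525.9, 14.5, 154.6]
tcp_rot: [0.967, 0.13, 0.201, -0.083]
ft_force: [-1.1, -2.3, 4.0]
opening: 27.8
finger_force: 40.0
```

```bash
cp bl.py bl2.py; python3 - <<'E'
from h import *
import cv2
exec(open("bl.py").read().split("a=cv2")[0])
s=robot.read_state();print(s["eef_pos"],s["ft_force"],s["torque"])
r=R.from_quat(s["tcp_rot"]);n=s["eef_pos"]+r.apply([0,0,78.5]);g=s["eef_pos"]
P=[proj("side",n+z*N) for z in(45,118)];print(P,(P[1]-P[0])[0]/(P[1]-P[0])[1])
a=robot.capture("side");y0,y1=int(P[1][1])+1,int(P[0][1])-2
x0=int(min(P[0][0],P[1][0]))-14;x1=x0+38
print(slopes(a,y0+5,y1,x0,x1))
print(rel(W+N*(78.5+60),Rt), rel([472.2,-117.1,210],R0))
E
```

```text
[525.9404  14.5068 154.5672] [-1.123  -2.3192  3.9839] [-0.4045  0.105  -0.158 ]
[array([227.0249, 202.2643]), array([217.9362, 170.3468])] 0.2847582680174872
([np.float64(0.24536089085544738), np.float64(0.27220812360703406)], np.float64(0.2589118078848371), array([12.3666, 12.1624, 12.2277, 12.2496, 13.1677]))
(array([-0.    , -0.0024,  0.0001]), array([-0.0026,  0.0027, -0.0645])) (array([-0.1119, -0.4241, -0.    ]), array([-0.0536,  0.104 , -0.098 ]))
```

Contact force along the normal held at about 5–6 N and the arm stayed still for over 2 s. Now I'm retracting.

servo_tool(
  motion=[0, 0, 0, 0, 0, -0.008, 0.02, 0, 0, 0, 0, 0, -0.02, 0.02, 0, 0, 0, 0, 0, -0.03, 0.02, 0, 0, 0, 0, 0, -0.012, 0.02, 0, 0, 0, 0, 0, 0, 0.02],
)

```text
t: 11.78
eef_pos: [500.2, -0.5, 218.2]
tcp_rot: [0.967, 0.13, 0.201, -0.083]
ft_force: [-0.2, -0.2, -1.1]
opening: 27.7
finger_force: 40.0
```

servo_tool(
  motion=[-0.014, -0.053, 0, 0, 0, 0, 0.02, -0.014, -0.053, 0, 0, 0, 0, 0.02, -0.014, -0.053, 0, 0, 0, 0, 0.02, -0.014, -0.053, 0, 0, 0, 0, 0.02, -0.014, -0.053, 0, 0, 0, 0, 0.02, -0.014, -0.053, 0, 0, 0, 0, 0.02, -0.014, -0.053, 0, 0, 0, 0, 0.02, -0.014, -0.053, 0, 0, 0, 0, 0.02, 0, 0, 0, 0, 0, 0, 0.02],
)

```text
t: 12.9
eef_pos: [500.0, 0.5, 216.1]
tcp_rot: [0.991, 0.134, -0.001, -0.001]
ft_force: [0.6, 0.1, -1.3]
opening: 27.9
finger_force: 40.0
```

```bash
python3 - <<'E'
from h import *
s=robot.read_state();print(s["eef_pos"],s["ft_force"]);print(rel([478,-111,200],R0))
E
```

```text
[499.966    0.5055 216.0685] [ 0.6388  0.1309 -1.2559]
(array([-0.0017,  0.0023,  0.0014]), array([-0.0508,  0.1017,  0.016 ]))
```

servo_tool(
  motion=[-0.001, 0.001, 0, -0.01, 0.02, 0.003, 0.02, 0, 0, 0, -0.015, 0.03, 0.004, 0.02, 0, 0, 0, -0.015, 0.03, 0.005, 0.02, 0, 0, 0, -0.01, 0.02, 0.004, 0.02, 0, 0, 0, 0, 0, 0, 0.02, 0, 0, 0, 0, 0, 0, 0.02],
)

```text
t: 13.65
eef_pos: [478.2, -109.5, 201.5]
tcp_rot: [0.991, 0.133, 0.001, -0.0]
ft_force: [0.1, -0.1, -0.3]
opening: 27.9
finger_force: 40.0
```

servo_tool(
  motion=[0, 0, 0, 0, 0, 0.03, 0.02, 0, 0, 0, 0, 0, 0.03, 0.02, 0, 0, 0, 0, 0, 0.02, 0.02, 0, 0, 0, 0, 0, 0.01, 0.02, 0, 0, 0, 0, 0, 0, 0.02, 0, 0, 0, 0, 0, 0, 0.02],
)

```text
t: 14.4
eef_pos: [479.3, -110.1, 113.0]
tcp_rot: [0.991, 0.134, 0.001, 0.001]
ft_force: [-0.2, 0.3, -1.0]
opening: 27.5
finger_force: 40.0
```

```bash
python3 - <<'E'
from h import *
import cv2
s=robot.read_state();print(s["eef_pos"],s["tcp_rot"],s["ft_force"])
a=robot.capture("side")[170:250,140:220];k=5
p=cv2.resize(a,None,fx=k,fy=k,interpolation=cv2.INTER_CUBIC)[:,:,::-1].copy()
b=robot.capture("top")[215:279,310:374];q=cv2.resize(b,(400,400),interpolation=cv2.INTER_CUBIC)[:,:,::-1].copy()
def L(x,y,z0,z1,col):
    P=[((proj("side",[x,y,z])-[140,170])+.5)*k for z in(z0,z1)];cv2.line(p,*[tuple(int(v) for v in t) for t in P],col,1)
x,y,z=s["eef_pos"];L(x,y,z-78.5,z+44,(255,0,0))
D=np.array([476.2,-112.8,10])
for rad in(30,36):
    P=[((proj("side",D+rad*np.array([np.cos(t),np.sin(t),0]))-[140,170])+.5)*k for t in np.linspace(0,6.28,50)];cv2.polylines(p,[np.int32(P)],True,(0,255,0),1)
cv2.imwrite("pics/a6.png",np.hstack([p,q]))
E
```

```text
[ 479.3439 -110.1431  112.9696] [0.991  0.1337 0.0014 0.0008] [-0.1867  0.2532 -1.0312]
```

View pics/a6.png

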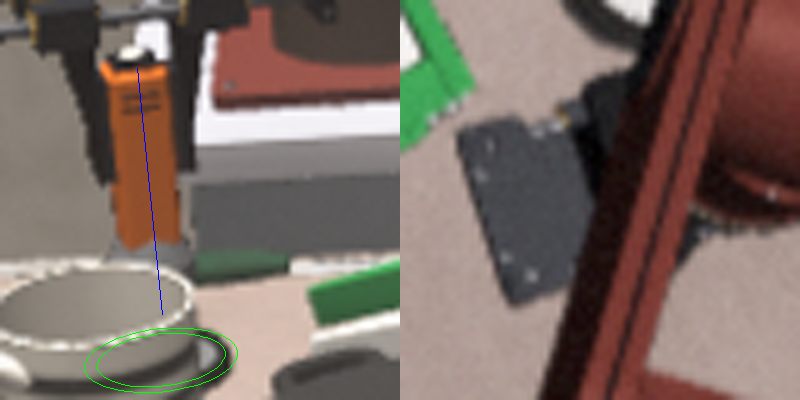

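The handle runs from (135,68) to (152,245), within about 1° of the predicted axis. The nose is estimated near the dock centre, so I'm lowering it.

servo_tool(
  motion=[0, 0, 0, 0, 0, 0.01, 0.02, 0, 0, 0, 0, 0, 0.01, 0.02, 0, 0, 0, 0, 0, 0.005, 0.02, 0, 0, 0, 0, 0, 0, 0.02, 0, 0, 0, 0, 0, 0, 0.02],
)

```text
t: 15.12
eef_pos: [478.7, -110.2, 87.0]
tcp_rot: [0.991, 0.133, 0.001, 0.0]
ft_force: [0.2, -0.1, -1.8]
opening: 27.7
finger_force: 40.0
```

servo_tool(
  motion=[0, 0, 0, 0, 0, 0.001, 0.02, 0, 0, 0, 0, 0, 0.001, 0.02, 0, 0, 0, 0, 0, 0.0005, 0.02, 0, 0, 0, 0, 0, 0, 0.02, 0, 0, 0, 0, 0, 0, 0.02],
)

```text
t: 15.75
eef_pos: [478.6, -110.1, 84.5]
tcp_rot: [0.991, 0.134, 0.001, 0.0]
ft_force: [-0.2, -0.1, 0.3]
opening: 27.7
finger_force: 40.0
```

servo_tool(
  motion=[0, 0, 0, 0, 0, 0, 0.03, 0, 0, 0, 0, 0, 0, 0.034, 0, 0, 0, 0, 0, 0, 0.04, 0, 0, 0, 0, 0, 0, 0.055, 0, 0, 0, 0, 0, 0, 0.07, 0, 0, 0, 0, 0, 0, 0.08, 0, 0, 0, 0, 0, 0, 0.08, 0, 0, 0, 0, 0, 0, 0.08],
  grip_force=10,
)

```text
t: 16.75
eef_pos: [478.5, -110.1, 84.4]
tcp_rot: [0.991, 0.133, 0.001, 0.0]
ft_force: [-0.7, 0.5, 0.2]
opening: 77.7
finger_force: 0.0
```

servo_tool(
  motion=[0, 0, 0, 0, 0, -0.01, 0.08, 0, 0, 0, 0, 0, -0.03, 0.08, 0, 0, 0, 0, 0, -0.04, 0.08, 0, 0, 0, 0, 0, -0.04, 0.08, 0, 0, 0, 0, 0, -0.03, 0.08, 0, 0, 0, -0.04, 0, 0, 0.08, 0, 0, 0, -0.05, 0, 0, 0.08, 0, 0, 0, -0.05, 0, 0, 0.08, 0, 0, 0, 0, 0, 0, 0.08, 0, 0, 0, 0, 0, 0, 0.08],
)

```text
t: 18.0
eef_pos: [343.9, -147.3, 235.2]
tcp_rot: [0.991, 0.133, 0.002, 0.001]
ft_force: [0.3, -0.2, 0.6]
opening: 80.0
finger_force: 0.0
```

```bash
python3 - <<'E'
from h import *
import cv2
exec(open("bl.py").read().split("a=cv2")[0])
a=robot.capture("side");o=cv2.imread("pics/side0.png")[:,:,::-1].copy()
for im in(o,a):
    m=((im[...,0].astype(int)-im[...,2]>70)&(im[...,0]>120)).astype(np.uint8);m[:,:150]=0;m[:,185:]=0;m[:185]=0;m[225:]=0
    ys,xs=np.nonzero(m);print(xs.min(),xs.max(),ys.min(),ys.max(),len(xs),slopes(im,198,218,150,184)[:2])
print(robot.read_state()["eef_pos"],robot.read_state()["opening"])
t=robot.capture("top")[195:270,320:375];cv2.imwrite("pics/fin.png",cv2.resize(t,None,fx=7,fy=7,interpolation=cv2.INTER_CUBIC)[:,:,::-1])
E
```

```text
159 184 185 222 323 ([np.float64(0.11013280433987728), np.float64(0.08861112261104809)], np.float64(0.09937196347546377))
161 184 185 223 328 ([np.float64(0.11488913848306032), np.float64(0.08457551018353343)], np.float64(0.09973232433329755))
[ 344.1277 -147.1742  234.9926] 79.65438028416064
```

```bash
python3 - <<'E'
from h import *
import cv2
t=robot.capture("top");o=cv2.imread("pics/top0.png")[:,:,::-1]
c=[]
for im in(o,t):
    m=(im[...,0].astype(int)-im[...,2]>60);m[:238]=0;m[258:]=0;m[:,:338]=0;m[:,362:]=0
    ys,xs=np.nonzero(m);print(len(xs),xs.mean() if len(xs) else 0,ys.mean() if len(xs) else 0,np.abs(im[255:262,335:360].astype(int)-o[255:262,335:360]).mean())
    print(onz("top",xs.mean(),ys.mean(),100) if len(xs) else 0)
E
```

```text
50 352.7 247.28 0.0
[ 471.6749 -117.1192  100.    ]
56 351.1607142857143 244.53571428571428 17.16952380952381
[ 479.3449 -113.1924  100.    ]
```

```bash
python3 -c "
from rig import robot
print(robot.close_job())"
```

```text
the job is handed in; nothing more can be done
None
```

The job is handed in, with no verdict shown: the green bin's card was pressed at about 5–6 N and held still for over 2 s, and the reader now stands upright about 3–4 mm (estimated) from the dock's centre with the arm clear.

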